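Slide a tray of reports into the desk press and lower the pressure plate onto the pile

ROBOT

A 7-joint arm with a two-finger parallel gripper is mounted at the origin on the work surface. World frame = base frame: x ahead of the robot, y to its left, z up, the work surface at z = 0. Lengths are in mm, angles in degrees, forces in N, time in s.
With the tool pointing down it reaches from about 425 to 875 mm from the base axis. Payload 8.4 kg.
Tool frame: the origin (TCP) lies on the mounting face of the last link; the fingertips stand 173 mm ahead of it and the grasp point (between the pads) lies 155 mm ahead of it; z points along the fingers, y is the line along which they close (so a half turn about z gives the same grasp; the last joint's range is limited). The gripper opens to 85 mm and grips with 20 to 120 N. Pads are 22 mm wide; open, the fingers measure 114 mm over their backs; the gripper's body (76 mm by 85 mm) begins 54 mm behind the grasp point. The pads swing forward as they close: fully open they stand 13 mm farther back than shut.
Start: joints at [64.217, 19.091, 2.286, 83.961, -0.768, 76.965, -3.352], TCP at [223.35, -610.4, 404.708] pointing down, gripper open.
Joint ranges: [-147.57, 147.57], [-21.85, 119.76], [-74.77, 79.35], [14.55, 137.4], [-85.83, 265.84], [4.83, 119.75], [-152.11, 152.11]. Speed limits (degrees/s): [127.2, 127.2, 159.86, 159.86, 180, 180, 180].

INTERFACE

Orientations are given as a 3x3 rotation matrix whose columns are the frame's x, y, z axes.
In Python, from station import manip, eyes, ticket gives the robot as it stands.
- The arm moves only by the tool arm_command, never from a script. Its argument "rows" is one flat list of numbers, 7 for each row, row after row: the opening, from -1 (shut) to 1 (fully open), so that 0 is half open, then the shift along the tool's x, y, z in units of 0.1 m (1.0 is 0.1 m), then the turn, a rotation vector about the tool's x, y, z in units of pi rad (1.0 is pi rad). A call has 1 to 8 rows; each row is the pose to reach, as a shift and turn from the pose commanded when the call began, along the tool's axes at that moment, turning the shorter way round; what a row does not reach only later rows make up. A row lasts 1/12 s, in which the tool goes at most 41.7 mm and 7.16 degrees, less where a joint would pass 70% of its speed; a pose out of reach is approached as far as the arm can. A call with a number of a shift or a turn outside -1 to 1 is refused whole. A call with a gripper value outside its range is refused whole. The fingers move at their own pace and stop on an object; "force" is the grip in N (left out, the last holds). Time passes only in rows, so rows that repeat a pose let the fingers close. It gives the time, the measured TCP pose, the force, the opening and the grip force at its end, in the units of the state.
- manip.state(): the state, without advancing time (a new reading comes with each control period).
- eyes.camera(name): name is "scene" or "top" or "wrist"; returns a dict with "color" (384x512x3 uint8, red, green, blue), "fx", "fy", "cx", "cy" (pixels), "world_to_cam" (4x4, takes a point from world to camera coordinates). Camera axes: x right, y up, looking along -z (the intrinsics and any distortion apply to the point x, -y, -z); pixel columns grow to the right and rows downward; lengths in mm; the calibration is good to about 2 mm. The wrist camera is an equidistant fisheye: a pixel r from the principal point sees the ray r / f radians off the axis. A picture is of the moment at which its call begins. There is no depth.
- ticket.sign_off(): hands the job in; it is judged then, once.
The state is a dict: "clock": time; "joint_pos": joint angles; "dq": joint speeds; "joint_efforts": joint torques, N m; "tool_pos": TCP position; "orientation": TCP orientation; "contact_force": force on the tool from outside, world axes, zero at the start; "wrist_torque": the same for the moment, N m; "opening": finger opening in mm; "grasp_force": force on a finger pad.
Only numpy, scipy, OpenCV 4.12 (cv2) and the standard library are available. Lean on these libraries where they do the work, as an engineer would, in place of code of your own. Each camera call takes 0.05 s, during which the arm holds its last target. There are 200 camera calls.

TASK

Push the white tray with its pile of reports along the press bed until it is fully home against the back stop. Then press the plate down by its knob, gently, until its sprung foot rests on the pile, however high that is, without squeezing the pile hard, and leave it there. Do not disturb the mug, the bottle or the mouse.

Things in the scene. Friction and masses are not known exactly. Their poses are not given: they have to be found in the camera images.
- press: Desk press, fixed to the desk. Dark steel base 285 x 250 x 12 mm; its top is the bed. Origin on the desk, straight below the knob's axis; x points from the open front to the back stop, y left, z up. Base spans x = -190 to +95 mm. Two posts, 16 mm thick, at x = 0, y = +-108 mm reach 167 mm above the desk. Rails 12 mm high, inner faces at y = +-82.5 mm, guide the tray.
- stop (a point): Middle of the back stop's front face, at bed height: 70 mm in +x of the press origin and 12 mm above the desk. Axes as the press. The aluminium stop is 35 mm high. The tray is home when its back wall touches this face.
- tray: Loose white plastic tray, 170 mm along x (front to back), 160 mm along y, walls 20 mm high, 4 mm thick, lying on the bed between the rails, x along the press x. Origin: centre of its underside, 85 mm from the outer faces of its front and back walls. Home, the origin is 85 mm in front of the stop. With its pile it weighs 0.5 to 0.9 kg and takes 2 to 12 N to slide.
- tray_front (a point): Middle of the outer face of the tray's front wall, 10 mm above the tray's underside: the place to push, towards the tray's +x. The tray holds a pile of stiff bound reports, 146 x 138 mm, that moves with it as one. The pile's top lies somewhere between 25 and 63 mm above the tray's underside, different each time and not measured.
- plate (a joint): Travel of the pressure plate, m: 0 is its highest place, plate underside 130 mm above the bed; grows as it is pushed straight down (0.095 at most). Starts between 0 and 0.025 and stays where it is left. It takes 3 to 5 N to push it down slowly; once its sprung foot meets the pile the resistance grows by 1.2 N per mm for 15 mm, then it is hard. Over 25 N on the pile spoils it.
- knob_top (a point): Centre of the flat top of the black knob on the plate, the place to press: knob 44 mm in diameter, 20 mm high, its top 60 mm above the plate's underside. The aluminium plate is 60 mm along x, 246 along y, 12 thick. Below it hangs a steel foot, 56 x 124 x 8 mm, on springs: its underside, which meets the pile, is 23 mm below the plate's when free. The point moves with the plate.
- mug: Bystander: white mug 82 mm wide and 95 mm high; origin in the centre of its underside.
- bottle: Bystander: brown bottle 68 mm wide and 190 mm high; origin in the centre of its underside.
- mouse: Bystander: black computer mouse 105 x 60 x 32 mm; origin in the centre of its underside.
There are look-alikes about, which are no part of the job. There is more than one size of the tray; the job needs the larger.

How it is judged (in metres and radians):
On the way, in this order (a step that is already met when the one before it is completed fails the run):
1. the tray is home: within 4 mm of touching the back stop (x of tray in the frame of stop above -0.089 m), for 0.2 s.
2. the plate's foot bears on the pile (contact force between plate and tray above 0.5 N), for 0.2 s.
At the end, for the whole second after the job is handed in: The tray is home (within 4 mm of the back stop) and at rest, and the plate's foot rests on the pile by itself, in contact (more than 0.3 N), the plate not moving (x of tray in the frame of stop above -0.089 m and contact force between plate and tray above 0.3 N and velocity of joint plate below 0.005 m/s and linear speed of tray below 0.01 m/s); the robot touches nothing.
It fails at once if the pile is squeezed: plate pressed on it with more than 25 N (contact force between plate and tray above 25 N).
It fails at once if mug, bottle or mouse moved more than 30 mm (distance of any of mug, bottle, mouse from where it was at the start of the episode above 0.03 m).
It also fails if it takes over 45 s, if anything falls off the work surface, if the arm or the gripper's body presses on something with over 40 N, if the wrist force passes 120 N, or if a joint passes its speed limit or range.

## Working session

There is one attempt and no reset: what is moved stays moved. The work goes in short steps, Python scripts to look and compute and a tool call to move; the robot and the scene stay as the last step left them, time stands still between calls to the robot, and variables do not carry over. Pictures are saved under pics/ and viewed, at most 10 in all, crops included, and the job is handed in when it is done.

Besides the shell and the picture viewer there is one more tool, called after "Emit:" as name(argument=value, ...), one argument or row to a line, values as JSON. arm_command: Moves the arm, as the interface text tells. Shifts and turns lie within -1 to 1; 1 stands for 0.1 m of shift or pi rad of turn. Its arguments: {"type":"object","properties":{"rows":{"type":"array","items":{"type":"number","minimum":-1,"maximum":1}},"force":{"type":"number"}},"required":["rows"]}

```bash
mkdir -p pics; ls; python3 - <<'E'
from station import manip, eyes
import cv2,numpy as np
s=manip.state()
print(s['clock'],s['tool_pos'],s['orientation'],s['opening'],s['contact_force'])
for n in ['scene','top']:
    c=eyes.camera(n); cv2.imwrite(f'pics/{n}0.png',c['color'][:,:,::-1])
    np.savez(f'{n}0.npz',**c)
    print(n,c['fx'],c['cx'],c['cy'],np.round(c['world_to_cam'],3).tolist(),[k for k in c])
a=cv2.imread('pics/scene0.png');b=cv2.imread('pics/top0.png')
E
```

```text
pics
0.0 [ 223.29804705 -610.24292044  403.78549432] [[ 9.39093101e-01  3.43662108e-01 -7.10211679e-04]
 [ 3.43662816e-01 -9.39091819e-01  1.55691496e-03]
 [-1.31901302e-04 -1.70616144e-03 -9.99998536e-01]] 85.19114302133852 [0.71353321 0.10871023 0.05750539]
scene 468.8476598052735 251.47613902165313 182.47704337963532 [[0.055, 0.998, 0.011, -38.969], [-0.755, 0.035, 0.655, 324.849], [0.653, -0.044, 0.756, -2008.364], [0.0, 0.0, 0.0, 1.0]] ['color', 'fx', 'fy', 'cx', 'cy', 'world_to_cam']
top 495.2554980606659 253.98495502047632 186.83197202271296 [[-0.008, -1.0, 0.009, -0.392], [0.989, -0.006, 0.147, -538.162], [-0.147, 0.01, 0.989, -1509.549], [0.0, 0.0, 0.0, 1.0]] ['color', 'fx', 'fy', 'cx', 'cy', 'world_to_cam']
```

View pics/scene0.png

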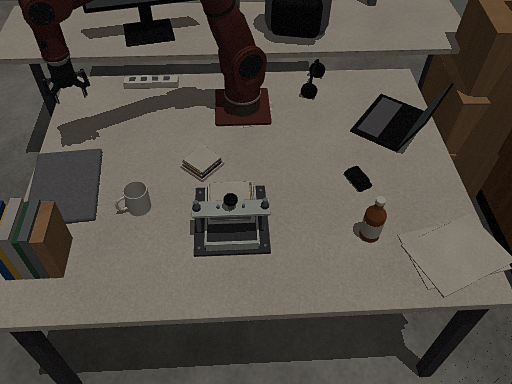

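View pics/top0.png

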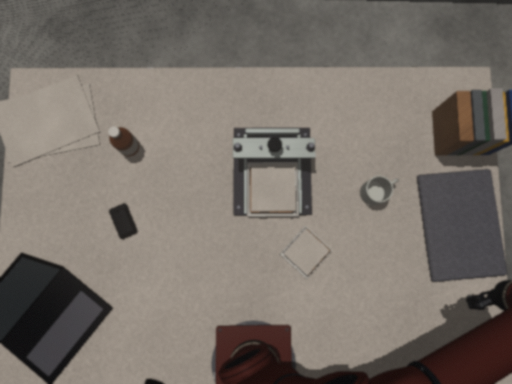

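Scene view: the press is near (230,220), mug (136,198), bottle (374,222) and mouse (357,178). There are two tray candidates in the top view: the one in the press at (273,190), and a smaller loose one at (306,252). The larger one, between the rails, is the right one. I'll check it in a crop.

```bash
python3 - <<'E'
import cv2
b=cv2.imread('pics/top0.png')[110:280,220:340]; a=cv2.imread('pics/scene0.png')[140:265,165:295]
b=cv2.resize(b,(400,567),interpolation=3);a=cv2.resize(a,(400,385),interpolation=3)
a=cv2.copyMakeBorder(a,0,182,0,0,0)
cv2.imwrite('pics/crop.png',cv2.convertScaleAbs(cv2.hconcat([b,a]),alpha=1.4))
E
```

```text
(no output)
```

View pics/crop.png

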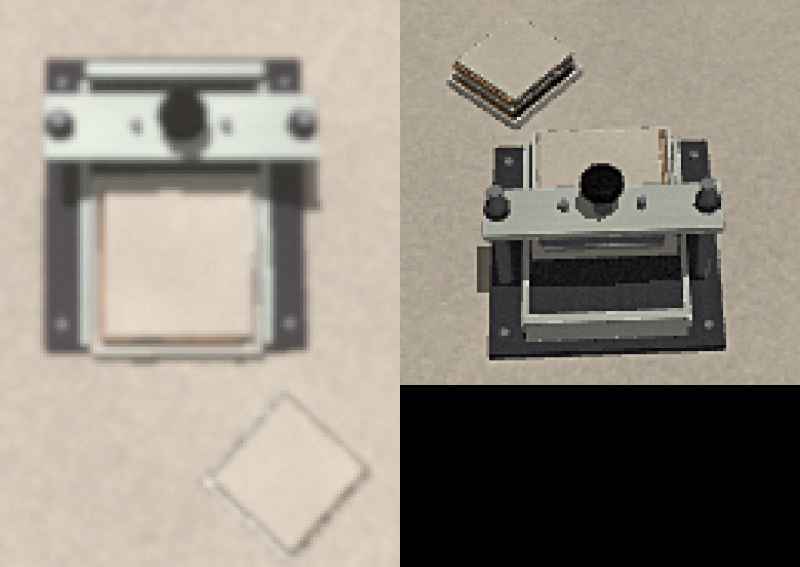

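The crop confirms the choice. The larger tray is between the press rails, with its front wall at crop row ~355 and the robot side as the open front. The smaller look-alike lies loose at crop (288,472). Next I'll measure.

```bash
cat > h.py <<'E'
import numpy as np,cv2
def load(n): 
    c=dict(np.load(n+'.npz')); return c
def ray(c,u,v):
    T=c['world_to_cam'];R=T[:3,:3];o=-R.T@T[:3,3]
    d=R.T@np.array([(u-c['cx'])/c['fx'],-(v-c['cy'])/c['fy'],-1.]);return o,d/np.linalg.norm(d)
def onz(c,u,v,z):
    o,d=ray(c,u,v);return o+d*(z-o[2])/d[2]
def tri(a,b):
    (o,d),(p,e)=a,b;A=np.stack([d,-e],1);t=np.linalg.lstsq(A,p-o,rcond=None)[0]
    return (o+t[0]*d+p+t[1]*e)/2,np.linalg.norm(o+t[0]*d-p-t[1]*e)
E
python3 - <<'E'
from h import *
np.set_printoptions(precision=1,suppress=True)
t=load('top0');s=load('scene0')
T=lambda u,v:(220+u/3.333-.35,110+v/3.335-.35)
S=lambda u,v:(165+(u-400)/3.077-.35,140+v/3.08-.35)
print('base top', [onz(t,*T(*p),12) for p in [(46,58),(299,58),(305,352),(45,352)]])
print('base scene', [onz(s,*S(*p),12) for p in [(489,358),(726,349)]],[onz(s,*S(*p),12) for p in [(495,149),(708,141)]])
print('tray front top edge', [onz(t,*T(*p),32) for p in [(91,355),(263,357)]])
print('tray back? scene', [onz(s,*S(*p),32) for p in [(536,128),(663,128)]])
for n,c,roi in (('t',t,(125,165,255,295)),('s',s,(185,215,218,245))):
    r0,r1,c0,c1=roi; g=c['color'][r0:r1,c0:c1].max(2); m=(g<38).astype(np.uint8)
    k,l,st,ce=cv2.connectedComponentsWithStats(m)
    for i in range(1,k):
        if st[i,4]>25: print(n,st[i]+[c0,r0,0,0,0],ce[i]+[c0,r0])
for p in [(59,125),(303,125)]: print('posts',onz(t,*T(*p),167))
print('knob z190 top',onz(t,*T(182,115),190),'scene',onz(s,*S(602,181),190))
print('stop top edge front', [onz(t,*T(*p),47) for p in [(86,77),(266,77)]])
print('small',[onz(t,*T(*p),30) for p in [(284,392),(205,480),(292,556),(370,470)]])
E
```

```text
base top [array([738.7,  60.5,  12. ]), array([ 737.4, -185.8,   12. ]), array([ 450.5, -184.6,   12. ]), array([452.2,  62. ,  12. ])]
base scene [array([ 744.1, -188.4,   12. ]), array([745.1,  59.6,  12. ])] [array([ 458.5, -188.6,   12. ]), array([457.7,  61.9,  12. ])]
tray front top edge [array([447.2,  18.3,  32. ]), array([ 444.2, -142.6,   32. ])]
tray back? scene [array([ 445.6, -139.6,   32. ]), array([452.3,   8.8,  32. ])]
s [224 193  14  17 160] [230.1 200. ]
posts [636.   44.5 167. ]
posts [ 634.8 -168.2  167. ]
knob z190 top [638.9 -61.6 190. ] scene [656.6 -64.2 190. ]
stop top edge front [array([710.3,  21.5,  47. ]), array([ 709.4, -149.6,   47. ])]
small [array([ 411.5, -161.7,   30. ]), array([330.7, -86.6,  30. ]), array([ 260.8, -165.7,   30. ]), array([ 338.7, -240. ,   30. ])]
```

Press origin is about (642,-62), yaw ≈ 0, open front facing the robot. The tray front is at x ≈ 447 and needs about 95 mm of push. I'll turn the tool square, shut the fingers and travel over.

Emit:
arm_command(
  rows=[-1,0.85,-1,0,0,0,0.112,-1,0.85,-1,0,0,0,0.112,-1,0.85,-1,0,0,0,0.112,-1,0.85,-1,0,0,0,0.112,-1,0.85,-1,0,0,0,0.112],
)

```text
clock: 0.52
tool_pos: [270.8, -484.4, 404.9]
orientation: [[1.0, 0.003, 0.001], [0.003, -1.0, 0.001], [0.001, -0.001, -1.0]]
contact_force: [-0.4, -0.5, 1.4]
opening: 25.8
grasp_force: 0.0
```

Emit:
arm_command(
  rows=[-1,0.4,-1,0,0,0,0,-1,0.4,-1,0,0,0,0,-1,0.4,-1,0,0,0,0],
)

```text
clock: 0.77
tool_pos: [310.0, -384.9, 404.4]
orientation: [[1.0, 0.001, -0.0], [0.001, -1.0, 0.001], [-0.0, -0.001, -1.0]]
contact_force: [0.9, 0.2, 0.4]
opening: -0.1
grasp_force: 0.0
```

Emit:
arm_command(
  rows=[-1,0.5,-1,0,0,0,0,-1,0.5,-1,0,0,0,0,-1,0.5,-1,0,0,0,0],
)

```text
clock: 1.02
tool_pos: [360.1, -285.0, 404.7]
orientation: [[1.0, 0.001, 0.0], [0.001, -1.0, 0.0], [0.0, -0.0, -1.0]]
contact_force: [0.7, -1.2, -0.1]
opening: 0.1
grasp_force: 0.0
```

Emit:
arm_command(
  rows=[-1,0.5,-1,0,0,0,0,-1,0.5,-1,0,0,0,0,-1,0.5,-1,0,0,0,0],
)

```text
clock: 1.27
tool_pos: [410.3, -184.9, 404.9]
orientation: [[1.0, 0.001, 0.001], [0.001, -1.0, 0.001], [0.001, -0.001, -1.0]]
contact_force: [1.0, 0.5, -0.4]
opening: -0.3
grasp_force: 0.0
```

Emit:
arm_command(
  rows=[-1,0.15,-1,0,0,0,0,-1,0.15,-1,0,0,0,0,-1,0.15,-1,0,0,0,0,-1,0.15,-1,0,0,0,0],
)

```text
clock: 1.6
tool_pos: [425.1, -83.7, 405.0]
orientation: [[1.0, 0.005, 0.001], [0.005, -1.0, 0.001], [0.001, -0.001, -1.0]]
contact_force: [-0.7, -0.4, -0.2]
opening: -0.0
grasp_force: 0.0
```

Emit:
arm_command(
  rows=[-1,0,-0.25,0.9,0,0,0,-1,0,-0.25,0.9,0,0,0,-1,0,-0.25,0.9,0,0,0,-1,0,-0.25,0.9,0,0,0,-1,0,-0.25,0.9,0,0,0,-1,0,-0.25,0.9,0,0,0],
)

```text
clock: 2.1
tool_pos: [425.2, -63.5, 316.7]
orientation: [[1.0, -0.002, 0.002], [-0.002, -1.0, -0.0], [0.002, 0.0, -1.0]]
contact_force: [1.7, -0.7, 0.1]
opening: -0.3
grasp_force: 0.0
```

```bash
python3 - <<'E'
from station import eyes
import cv2
w=eyes.camera('wrist')['color'][:,:,::-1];t=eyes.camera('scene')['color'][120:270,150:310,::-1]
t=cv2.resize(t,(410,384),interpolation=3);w=w[:,60:450]
cv2.imwrite('pics/w1.png',cv2.convertScaleAbs(cv2.hconcat([w,t]),alpha=1.4))
E
```

```text
(no output)
```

View pics/w1.png

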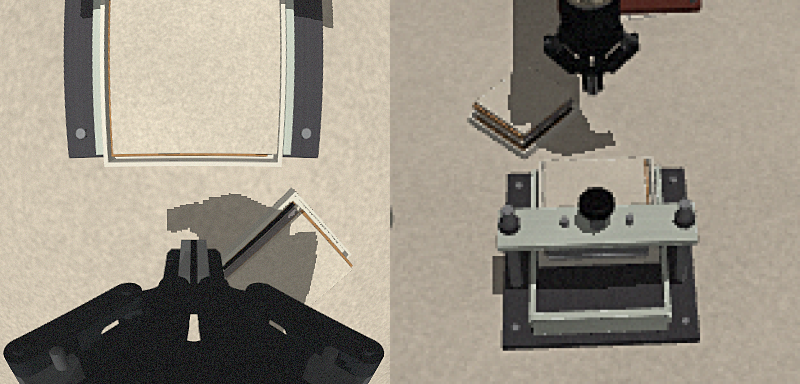

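The wrist view shows the finger tips (col 194) centred on the tray (front wall cols 105-283, row 160). The small tray lies clear to the side. I'll descend.

Emit:
arm_command(
  rows=[-1,0,0,0.35,0,0,0,-1,0,0,0.7,0,0,0,-1,0,0,1,0,0,0,-1,0,0,1,0,0,0,-1,0,0,1,0,0,0],
)

```text
clock: 2.62
tool_pos: [424.3, -62.7, 215.1]
orientation: [[1.0, -0.001, -0.002], [-0.001, -1.0, 0.001], [-0.002, -0.001, -1.0]]
contact_force: [-0.7, -0.8, 0.6]
opening: 0.1
grasp_force: 0.0
```

Emit:
arm_command(
  rows=[-1,0,0,0.1,0,0,0,-1,0,0,0.2,0,0,0,-1,0,0,0.2,0,0,0,-1,0,0,0.2,0,0,0],
)

```text
clock: 2.95
tool_pos: [424.4, -62.5, 195.0]
orientation: [[1.0, -0.001, 0.0], [-0.001, -1.0, -0.0], [0.0, 0.0, -1.0]]
contact_force: [-0.8, 0.2, 0.2]
opening: -0.2
grasp_force: 0.0
```

Emit:
arm_command(
  rows=[-1,0.05,0,0,0,0,0,-1,0.1,0,0,0,0,0,-1,0.15,0,0,0,0,0,-1,0.2,0,0,0,0,0,-1,0.2,0,0,0,0,0,-1,0.2,0,0,0,0,0],
)

```text
clock: 3.45
tool_pos: [444.5, -62.5, 194.7]
orientation: [[1.0, -0.001, -0.001], [-0.001, -1.0, 0.0], [-0.001, -0.0, -1.0]]
contact_force: [-2.3, -0.2, -0.2]
opening: 0.0
grasp_force: 1.0
```

Emit:
arm_command(
  rows=[-1,0.05,0,0,0,0,0,-1,0.1,0,0,0,0,0,-1,0.15,0,0,0,0,0,-1,0.2,0,0,0,0,0,-1,0.25,0,0,0,0,0,-1,0.3,0,0,0,0,0,-1,0.35,0,0,0,0,0,-1,0.4,0,0,0,0,0],
)

```text
clock: 4.12
tool_pos: [483.6, -62.5, 194.4]
orientation: [[1.0, -0.001, -0.003], [-0.001, -1.0, -0.0], [-0.003, 0.0, -1.0]]
contact_force: [-7.1, -0.4, 4.9]
opening: -0.2
grasp_force: 3.9
```

Emit:
arm_command(
  rows=[-1,0.04,0,0,0,0,0,-1,0.08,0,0,0,0,0,-1,0.12,0,0,0,0,0,-1,0.16,0,0,0,0,0,-1,0.2,0,0,0,0,0,-1,0.24,0,0,0,0,0,-1,0.28,0,0,0,0,0,-1,0.32,0,0,0,0,0],
)

```text
clock: 4.78
tool_pos: [515.6, -62.6, 194.4]
orientation: [[1.0, -0.001, -0.003], [-0.001, -1.0, -0.0], [-0.003, 0.0, -1.0]]
contact_force: [-7.8, 0.3, 5.2]
opening: 0.2
grasp_force: 3.9
```

Emit:
arm_command(
  rows=[-1,0.015,0,0,0,0,0,-1,0.03,0,0,0,0,0,-1,0.045,0,0,0,0,0,-1,0.06,0,0,0,0,0,-1,0.07,0,0,0,0,0,-1,0.08,0,0,0,0,0,-1,0.09,0,0,0,0,0,-1,0.1,0,0,0,0,0],
)

```text
clock: 5.45
tool_pos: [525.5, -62.6, 194.4]
orientation: [[1.0, -0.001, -0.003], [-0.001, -1.0, -0.0], [-0.003, 0.0, -1.0]]
contact_force: [-6.9, -1.0, 4.0]
opening: -0.1
grasp_force: 3.6
```

Emit:
arm_command(
  rows=[-1,0.008,0,0,0,0,0,-1,0.016,0,0,0,0,0,-1,0.024,0,0,0,0,0,-1,0.03,0,0,0,0,0],
)

```text
clock: 5.78
tool_pos: [528.6, -62.5, 194.4]
orientation: [[1.0, -0.001, -0.002], [-0.001, -1.0, -0.0], [-0.002, 0.0, -1.0]]
contact_force: [-7.1, 0.7, 3.5]
opening: -0.3
grasp_force: 3.5
```

Emit:
arm_command(
  rows=[-1,0.01,0,0,0,0,0,-1,0.02,0,0,0,0,0,-1,0.03,0,0,0,0,0,-1,0.03,0,0,0,0,0],
)

```text
clock: 6.12
tool_pos: [531.7, -62.6, 194.4]
orientation: [[1.0, -0.001, -0.002], [-0.001, -1.0, -0.0], [-0.002, 0.0, -1.0]]
contact_force: [-5.9, -0.6, 3.2]
opening: -0.0
grasp_force: 2.8
```

Emit:
arm_command(
  rows=[-1,0.01,0,0,0,0,0,-1,0.02,0,0,0,0,0,-1,0.02,0,0,0,0,0],
)

```text
clock: 6.37
tool_pos: [533.4, -62.6, 194.4]
orientation: [[1.0, -0.001, -0.003], [-0.001, -1.0, -0.0], [-0.003, 0.0, -1.0]]
contact_force: [-8.4, -0.5, 5.3]
opening: 0.0
grasp_force: 4.1
```

Emit:
arm_command(
  rows=[-1,0.01,0,0,0,0,0,-1,0.02,0,0,0,0,0,-1,0.02,0,0,0,0,0],
)

```text
clock: 6.62
tool_pos: [534.1, -62.5, 194.2]
orientation: [[1.0, -0.001, -0.007], [-0.001, -1.0, -0.0], [-0.007, 0.0, -1.0]]
contact_force: [-17.1, -0.3, 13.6]
opening: -0.1
grasp_force: 8.7
```

Force jumped to 17 N at x = 534, so the tray is against the stop. I'll back off, rise, and look.

Emit:
arm_command(
  rows=[-1,0,0,0,0,0,0,-1,-0.15,0,0,0,0,0,-1,-0.3,0,0,0,0,0,-1,-0.4,0,0,0,0,0,-1,-0.4,0,-0.4,0,0,0,-1,-0.4,0,-0.8,0,0,0,-1,-0.4,0,-1,0,0,0],
)

```text
clock: 7.2
tool_pos: [497.3, -62.2, 299.1]
orientation: [[1.0, -0.001, 0.005], [-0.001, -1.0, -0.001], [0.005, 0.001, -1.0]]
contact_force: [2.0, 0.2, 0.8]
opening: 0.2
grasp_force: 0.0
```

Emit:
arm_command(
  rows=[-1,0,0,-0.4,0,0,0,-1,0,0,-0.8,0,0,0,-1,0,0,-1,0,0,0,-1,0,0,-1,0,0,0],
)

```text
clock: 7.53
tool_pos: [497.7, -62.3, 400.5]
orientation: [[1.0, -0.001, 0.009], [-0.001, -1.0, -0.002], [0.009, 0.002, -1.0]]
contact_force: [0.5, -0.3, -0.2]
opening: -0.1
grasp_force: 0.0
```

Emit:
arm_command(
  rows=[-1,0,0,-0.3,0,0,0,-1,0,0,-0.3,0,0,0,-1,0,0,-0.3,0,0,0],
)

```text
clock: 7.78
tool_pos: [496.7, -62.4, 426.0]
orientation: [[1.0, -0.001, 0.003], [-0.001, -1.0, -0.001], [0.003, 0.001, -1.0]]
contact_force: [0.7, -0.4, -0.3]
opening: -0.1
grasp_force: 0.0
```

```bash
python3 - <<'E'
from station import manip,eyes
import cv2,numpy as np
from h import *
print(manip.state()['tool_pos'])
cs={n:eyes.camera(n) for n in('wrist','scene','top')}
for n in cs: np.savez(n+'1.npz',**cs[n])
w=cs['wrist'];print(w['fx'],w['fy'],w['cx'],w['cy'],np.round(w['world_to_cam'],3).tolist())
w=w['color'][:,60:450,::-1];t=cs['scene']['color'][130:270,165:295,::-1]
t=cv2.resize(t,(357,384),interpolation=3)
cv2.imwrite('pics/w2.png',cv2.convertScaleAbs(cv2.hconcat([w,t]),alpha=1.4))
E
```

```text
[496.73795426 -62.41796202 425.98303192]
297.3186396354542 297.3186396354542 253.30211524749527 194.44717852931416 [[-0.001, -1.0, 0.001, -61.518], [0.948, -0.001, -0.318, -422.805], [0.318, 0.001, 0.948, -560.44], [0.0, 0.0, 0.0, 1.0]]
```

View pics/w2.png

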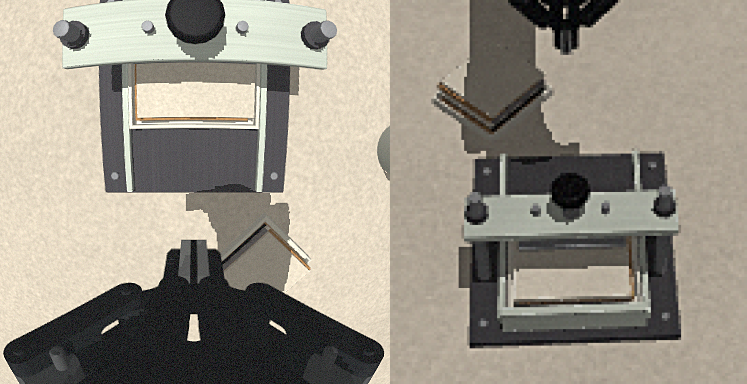

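The tray's back wall meets the stop in the scene view: crop rows 305-325 run wall straight into stop. The knob is centred in line with the tool (wrist crop col 195). Knob axis is about (644,-62). I'll go above it and descend with force watched.

Emit:
arm_command(
  rows=[-1,0.4,0,0,0,0,0,-1,0.8,0,0,0,0,0,-1,1,0,0,0,0,0,-1,1,0,0,0,0,0],
)

```text
clock: 8.27
tool_pos: [599.1, -62.7, 422.2]
orientation: [[1.0, -0.001, -0.002], [-0.001, -1.0, 0.002], [-0.002, -0.002, -1.0]]
contact_force: [-1.2, 0.9, -0.5]
opening: 0.1
grasp_force: 0.0
```

Emit:
arm_command(
  rows=[-1,0.3,0,0,0,0,0,-1,0.46,0,0,0,0,0,-1,0.46,0,0.2,0,0,0,-1,0.46,0,0.4,0,0,0,-1,0.46,0,0.4,0,0,0],
)

```text
clock: 8.68
tool_pos: [641.1, -62.8, 379.5]
orientation: [[1.0, -0.001, -0.007], [-0.001, -1.0, 0.001], [-0.007, -0.001, -1.0]]
contact_force: [-0.5, -1.1, -0.6]
opening: -0.1
grasp_force: 0.0
```

```bash
python3 - <<'E'
from station import manip,eyes
import cv2
print(manip.state()['tool_pos'],manip.state()['contact_force'])
t=eyes.camera('scene')['color'][130:270,165:295,::-1];w=eyes.camera('top')['color'][90:230,210:340,::-1]
f=lambda a:cv2.resize(a,(390,420),interpolation=3)
cv2.imwrite('pics/w3.png',cv2.convertScaleAbs(cv2.hconcat([f(w),f(t)]),alpha=1.5))
E
```

```text
[641.11327043 -62.7892809  379.49265154] [-0.45466483 -1.13075713 -0.61144728]
```

View pics/w3.png

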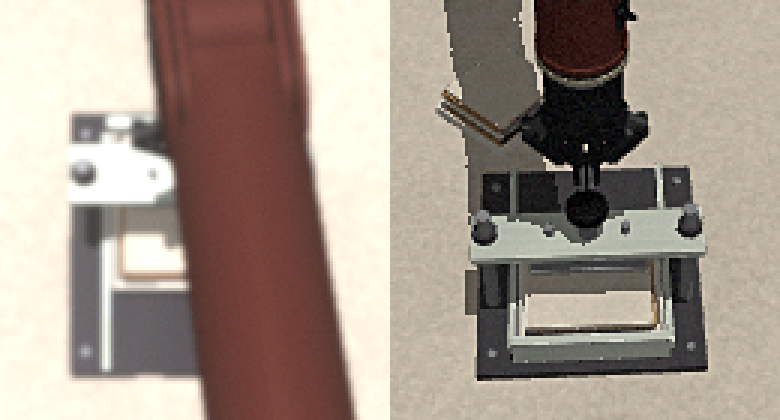

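The fingers (scene crop 588,180) stand just above the knob (587,208). Descending slowly.

Emit:
arm_command(
  rows=[-1,0.02,0,0.03,0,0,0,-1,0.02,0,0.06,0,0,0,-1,0.02,0,0.09,0,0,0,-1,0.02,0,0.12,0,0,0,-1,0.02,0,0.15,0,0,0],
)

```text
clock: 9.2
tool_pos: [644.3, -62.7, 369.8]
orientation: [[1.0, -0.001, 0.0], [-0.001, -1.0, -0.0], [0.0, 0.0, -1.0]]
contact_force: [-0.7, 0.3, -1.2]
opening: -0.1
grasp_force: 0.0
```

Emit:
arm_command(
  rows=[-1,0,0,0.03,0,0,0,-1,0,0,0.06,0,0,0,-1,0,0,0.09,0,0,0,-1,0,0,0.12,0,0,0,-1,0,0,0.15,0,0,0],
)

```text
clock: 9.62
tool_pos: [644.3, -62.7, 354.4]
orientation: [[1.0, -0.001, -0.0], [-0.001, -1.0, 0.0], [-0.0, -0.0, -1.0]]
contact_force: [-0.3, -0.1, 0.5]
opening: -0.1
grasp_force: 0.0
```

Emit:
arm_command(
  rows=[-1,0,0,0.02,0,0,0,-1,0,0,0.04,0,0,0,-1,0,0,0.06,0,0,0,-1,0,0,0.08,0,0,0,-1,0,0,0.1,0,0,0],
)

```text
clock: 10.03
tool_pos: [644.2, -62.7, 344.8]
orientation: [[1.0, -0.001, 0.0], [-0.001, -1.0, -0.0], [0.0, 0.0, -1.0]]
contact_force: [-3.1, 0.2, 4.3]
opening: 0.4
grasp_force: 1.9
```

Emit:
arm_command(
  rows=[-1,0,0,0.015,0,0,0,-1,0,0,0.03,0,0,0,-1,0,0,0.045,0,0,0,-1,0,0,0.06,0,0,0,-1,0,0,0.07,0,0,0],
)

```text
clock: 10.45
tool_pos: [644.3, -62.7, 337.5]
orientation: [[1.0, -0.001, -0.0], [-0.001, -1.0, 0.0], [-0.0, -0.0, -1.0]]
contact_force: [-2.1, 0.8, 2.9]
opening: -0.2
grasp_force: 1.7
```

The plate is sliding at 3–4 N. I'll continue in 5 mm steps, watching for the rise.

Emit:
arm_command(
  rows=[-1,0,0,0.01,0,0,0,-1,0,0,0.02,0,0,0,-1,0,0,0.03,0,0,0,-1,0,0,0.04,0,0,0,-1,0,0,0.05,0,0,0],
)

```text
clock: 10.87
tool_pos: [644.2, -62.7, 332.6]
orientation: [[1.0, -0.001, -0.0], [-0.001, -1.0, 0.0], [-0.0, -0.0, -1.0]]
contact_force: [-2.9, -0.3, 3.3]
opening: -0.1
grasp_force: 1.7
```

Emit:
arm_command(
  rows=[-1,0,0,0.01,0,0,0,-1,0,0,0.02,0,0,0,-1,0,0,0.03,0,0,0,-1,0,0,0.04,0,0,0],
)

```text
clock: 11.2
tool_pos: [644.2, -62.7, 328.6]
orientation: [[1.0, -0.001, -0.0], [-0.001, -1.0, 0.0], [-0.0, -0.0, -1.0]]
contact_force: [-1.4, 0.3, 3.9]
opening: 0.2
grasp_force: 1.7
```

Emit:
arm_command(
  rows=[-1,0,0,0.01,0,0,0,-1,0,0,0.02,0,0,0,-1,0,0,0.03,0,0,0,-1,0,0,0.04,0,0,0],
)

```text
clock: 11.53
tool_pos: [644.3, -62.7, 324.6]
orientation: [[1.0, -0.001, -0.0], [-0.001, -1.0, 0.0], [-0.0, -0.0, -1.0]]
contact_force: [-2.3, 0.4, 2.5]
opening: 0.1
grasp_force: 1.7
```

Emit:
arm_command(
  rows=[-1,0,0,0.01,0,0,0,-1,0,0,0.02,0,0,0,-1,0,0,0.03,0,0,0,-1,0,0,0.04,0,0,0],
)

```text
clock: 11.87
tool_pos: [644.3, -62.7, 320.6]
orientation: [[1.0, -0.001, -0.0], [-0.001, -1.0, 0.0], [-0.0, -0.0, -1.0]]
contact_force: [-3.5, -1.0, 3.2]
opening: -0.3
grasp_force: 1.7
```

Emit:
arm_command(
  rows=[-1,0,0,0.01,0,0,0,-1,0,0,0.02,0,0,0,-1,0,0,0.03,0,0,0,-1,0,0,0.04,0,0,0],
)

```text
clock: 12.2
tool_pos: [644.3, -62.7, 316.6]
orientation: [[1.0, -0.001, -0.0], [-0.001, -1.0, 0.0], [-0.0, -0.0, -1.0]]
contact_force: [-3.3, -0.1, 3.4]
opening: 0.2
grasp_force: 1.7
```

Emit:
arm_command(
  rows=[-1,0,0,0.01,0,0,0,-1,0,0,0.02,0,0,0,-1,0,0,0.03,0,0,0,-1,0,0,0.04,0,0,0],
)

```text
clock: 12.53
tool_pos: [644.2, -62.7, 312.6]
orientation: [[1.0, -0.001, -0.0], [-0.001, -1.0, 0.0], [-0.0, -0.0, -1.0]]
contact_force: [-3.1, 0.4, 3.8]
opening: -0.1
grasp_force: 1.7
```

Emit:
arm_command(
  rows=[-1,0,0,0.01,0,0,0,-1,0,0,0.02,0,0,0,-1,0,0,0.03,0,0,0,-1,0,0,0.04,0,0,0],
)

```text
clock: 12.87
tool_pos: [644.3, -62.7, 308.6]
orientation: [[1.0, -0.001, -0.0], [-0.001, -1.0, 0.0], [-0.0, -0.0, -1.0]]
contact_force: [-3.0, 0.6, 2.6]
opening: 0.3
grasp_force: 1.7
```

Emit:
arm_command(
  rows=[-1,0,0,0.01,0,0,0,-1,0,0,0.02,0,0,0,-1,0,0,0.03,0,0,0,-1,0,0,0.04,0,0,0],
)

```text
clock: 13.2
tool_pos: [644.3, -62.7, 304.6]
orientation: [[1.0, -0.001, 0.0], [-0.001, -1.0, 0.0], [0.0, -0.0, -1.0]]
contact_force: [-3.2, 0.6, 2.9]
opening: 0.4
grasp_force: 1.7
```

Emit:
arm_command(
  rows=[-1,0,0,0.01,0,0,0,-1,0,0,0.02,0,0,0,-1,0,0,0.03,0,0,0,-1,0,0,0.04,0,0,0],
)

```text
clock: 13.53
tool_pos: [644.3, -62.7, 301.0]
orientation: [[1.0, -0.001, 0.0], [-0.001, -1.0, -0.0], [0.0, 0.0, -1.0]]
contact_force: [-5.3, 0.3, 7.1]
opening: -0.2
grasp_force: 3.9
```

Emit:
arm_command(
  rows=[-1,0,0,0.01,0,0,0,-1,0,0,0.02,0,0,0,-1,0,0,0.03,0,0,0,-1,0,0,0.03,0,0,0],
)

```text
clock: 13.87
tool_pos: [644.2, -62.7, 298.3]
orientation: [[1.0, -0.001, 0.0], [-0.001, -1.0, -0.0], [0.0, 0.0, -1.0]]
contact_force: [-5.3, -0.4, 7.9]
opening: 0.1
grasp_force: 4.1
```

Emit:
arm_command(
  rows=[-1,0,0,0,0,0,0,-1,0,0,0,0,0,0],
)

```text
clock: 14.03
tool_pos: [644.3, -62.7, 298.3]
orientation: [[1.0, -0.001, 0.0], [-0.001, -1.0, -0.0], [0.0, 0.0, -1.0]]
contact_force: [-5.1, 0.3, 8.4]
opening: -0.4
grasp_force: 4.2
```

Emit:
arm_command(
  rows=[-1,0,0,0.01,0,0,0,-1,0,0,0.01,0,0,0],
)

```text
clock: 14.2
tool_pos: [644.2, -62.7, 297.5]
orientation: [[1.0, -0.001, 0.0], [-0.001, -1.0, -0.0], [0.0, 0.0, -1.0]]
contact_force: [-6.0, 1.1, 9.9]
opening: 0.3
grasp_force: 4.8
```

Pile contact: the force rises about 1.2 N/mm and is now about 9.9 N, against 3.2 N sliding. Releasing straight up.

Emit:
arm_command(
  rows=[-1,0,0,-0.03,0,0,0,-1,0,0,-0.1,0,0,0,-1,0,0,-0.3,0,0,0,-1,0,0,-0.6,0,0,0,-1,0,0,-0.9,0,0,0,-1,0,0,-0.9,0,0,0],
)

```text
clock: 14.7
tool_pos: [645.6, -62.3, 393.7]
orientation: [[1.0, -0.001, 0.01], [-0.001, -1.0, -0.001], [0.01, 0.001, -1.0]]
contact_force: [0.9, -0.5, 2.2]
opening: 0.3
grasp_force: 0.0
```

Emit:
arm_command(
  rows=[-1,-0.4,0,-0.2,0,0,0,-1,-0.8,0,-0.4,0,0,0,-1,-1,0,-0.4,0,0,0,-1,-1,0,-0.4,0,0,0,-1,-1,0,-0.4,0,0,0],
)

```text
clock: 15.12
tool_pos: [543.7, -62.7, 427.9]
orientation: [[1.0, -0.002, 0.002], [-0.002, -1.0, -0.001], [0.002, 0.001, -1.0]]
contact_force: [0.2, -0.1, -0.4]
opening: 0.4
grasp_force: 0.0
```

```bash
python3 - <<'E'
from station import manip,eyes
import cv2
print(manip.state()['tool_pos'],manip.state()['contact_force'])
t=eyes.camera('scene')['color'][130:270,100:400,::-1]
cv2.imwrite('pics/w4.png',cv2.convertScaleAbs(cv2.resize(t,(800,373),interpolation=3),alpha=1.5))
E
```

```text
[543.68085586 -62.67450593 427.86834796] [ 0.17137133 -0.05440003 -0.37329149]
```

View pics/w4.png

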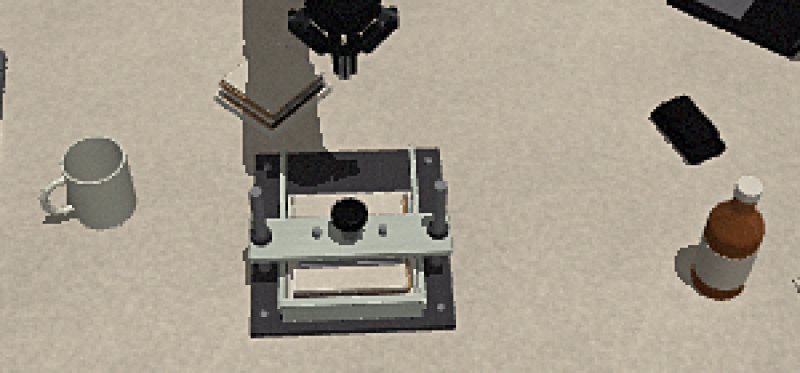

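The plate is down with its knob at (348,215). The tray is against the stop at rows 300-310, the bystanders have not moved, and the arm is clear of everything.

```bash
python3 -c "
from station import ticket; print(ticket.sign_off())"
```

```text
the job is handed in; nothing more can be done
None
```

I've handed the job in: the tray is home against the back stop, the foot rests on the pile (about 7 N of added resistance when I let go), and the arm is clear; sign-off gave no verdict.

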